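# Grade polished bushes by diameter into the row tray and shut its keeper

## Task

Three freshly polished brass bushes of different diameters stand loose on the sorting tray; slide each one across the tray, without lifting it, into the row that already holds its twin of the same diameter, and push it fully home so that nothing stands out of the mouths of the rows. Then slide the keeper bar (the one that carries the black knob) all the way shut, so that one of its teeth stands before each mouth and the bushes cannot slip out when the tray is carried to the wash. Leave the caliper, the tin and the abrasive block beside the tray alone.

Things in the scene. Friction and masses are not known exactly. Their poses are not given: they have to be found in the camera images.
- tray: flat grey metal tray, 350 (x) by 186 mm (y), fixed on the worktop. Origin: centre, level with the worktop. Its floor is 8 mm above the worktop; a rim 8 mm higher, 4 mm thick, round the open part (x -175 to +75 mm). At its +x end three black row blocks stand side by side, mouths towards -x, front faces at x = +75 mm, row centres at y = -52, 0, +52 mm (which is where varies)
- keeper (a joint): steel keeper bar, slides along the tray's y over the row mouths, clear above the bushes; three teeth (8 mm wide) hang down with 3.5 mm of air to the front faces, 4 mm thick. In m: 0 = open, teeth before the walls between the rows; 0.026 = shut, a tooth before the middle of each mouth. Grows as the bar moves towards the tray's -y. About 2 N; stays where left
- keeper_knob (a point): middle of the top of the keeper's round black knob, 14 mm diameter and 22 mm tall, upright on the bar; its top is 55.5 mm above the worktop, its foot 33.5 mm
- row_small: black block with the row for 24 mm bushes, 90 (x) by 52 (y) by 22 mm high, fixed on the tray floor; the blocks look alike but for their rows. Origin: underside, centre; x points into the row: a straight channel, open above and at the front face (x = -45 mm), 27 mm wide, 4 mm chamfers at the mouth, flat end at x = +5 mm: holds two bushes in line with 2 mm to spare. Its floor is the tray's
- row_medium: black block with the row for 31 mm bushes, 90 (x) by 52 (y) by 22 mm high, fixed on the tray floor; the blocks look alike but for their rows. Origin: underside, centre; x points into the row: a straight channel, open above and at the front face (x = -45 mm), 34 mm wide, 4 mm chamfers at the mouth, flat end at x = +19 mm: holds two bushes in line with 2 mm to spare. Its floor is the tray's
- row_large: black block with the row for 38 mm bushes, 90 (x) by 52 (y) by 22 mm high, fixed on the tray floor; the blocks look alike but for their rows. Origin: underside, centre; x points into the row: a straight channel, open above and at the front face (x = -45 mm), 41 mm wide, 4 mm chamfers at the mouth, flat end at x = +33 mm: holds two bushes in line with 2 mm to spare. Its floor is the tray's
- bush_small: loose brass bush, a plain ring of 24 mm outside diameter, 20 mm high, bore 12 mm, standing on the open part of the tray. Origin: underside, centre; z is its axis
- bush_medium: loose brass bush, a plain ring of 31 mm outside diameter, 20 mm high, bore 12 mm, standing on the open part of the tray. Origin: underside, centre; z is its axis
- bush_large: loose brass bush, a plain ring of 38 mm outside diameter, 20 mm high, bore 12 mm, standing on the open part of the tray. Origin: underside, centre; z is its axis
- twin_small: brass bush of 24 mm outside diameter, 20 mm high, bore 12 mm, already at the inner end of its own row, which it shares with the loose bush of this size. Origin: underside, centre
- twin_medium: brass bush of 31 mm outside diameter, 20 mm high, bore 12 mm, already at the inner end of its own row, which it shares with the loose bush of this size. Origin: underside, centre
- twin_large: brass bush of 38 mm outside diameter, 20 mm high, bore 12 mm, already at the inner end of its own row, which it shares with the loose bush of this size. Origin: underside, centre
- caliper: bystander: sliding caliper, 73 x 228 x 15 mm, lying on the worktop. Origin: underside, centre
- compound_tin: bystander: flat round tin of paste, 72 mm diameter, 20 mm high. Origin: underside, centre
- emery_block: bystander: brown abrasive block 51 x 81 x 22 mm. Origin: underside, centre
There are look-alikes about, which are no part of the job. Leave any red look-alike of the bush_medium alone. Leave any red look-alike of the bush_large alone.

How it is judged (in metres and radians):
On the way:
1. all three loose bushes are home in the rows of their size, with the keeper still open (x of bush_small in the frame of row_small between -0.035 and -0.005 m and y of bush_small in the frame of row_small between -0.004 and 0.004 m and z of each of bush_small, twin_small in the frame of row_small below 0.004 m and angle between each of bush_small, twin_small, bush_medium, twin_medium, bush_large, twin_large's own z axis and vertical below 0.1 rad and x of twin_small in the frame of row_small between -0.035 and -0.005 m and y of twin_small in the frame of row_small between -0.004 and 0.004 m and x of bush_medium in the frame of row_medium between -0.0315 and 0.0055 m and y of bush_medium in the frame of row_medium between -0.004 and 0.004 m and z of each of bush_medium, twin_medium in the frame of row_medium below 0.004 m and x of twin_medium in the frame of row_medium between -0.0315 and 0.0055 m and y of twin_medium in the frame of row_medium between -0.004 and 0.004 m and x of bush_large in the frame of row_large between -0.028 and 0.016 m and y of bush_large in the frame of row_large between -0.004 and 0.004 m and z of each of bush_large, twin_large in the frame of row_large below 0.004 m and x of twin_large in the frame of row_large between -0.028 and 0.016 m and y of twin_large in the frame of row_large between -0.004 and 0.004 m and value of joint keeper below 0.012 m), for 0.2 s.
At the end, for the whole second after the job is handed in: All six bushes stand upright at rest on the tray floor, two in the row of their diameter, none standing out of the mouth by more than 2 mm; the keeper is shut (joint over 0.022 m) (x of bush_small in the frame of row_small between -0.035 and -0.005 m and y of bush_small in the frame of row_small between -0.004 and 0.004 m and z of each of bush_small, twin_small in the frame of row_small below 0.004 m and angle between each of bush_small, twin_small, bush_medium, twin_medium, bush_large, twin_large's own z axis and vertical below 0.1 rad and x of twin_small in the frame of row_small between -0.035 and -0.005 m and y of twin_small in the frame of row_small between -0.004 and 0.004 m and x of bush_medium in the frame of row_medium between -0.0315 and 0.0055 m and y of bush_medium in the frame of row_medium between -0.004 and 0.004 m and z of each of bush_medium, twin_medium in the frame of row_medium below 0.004 m and x of twin_medium in the frame of row_medium between -0.0315 and 0.0055 m and y of twin_medium in the frame of row_medium between -0.004 and 0.004 m and x of bush_large in the frame of row_large between -0.028 and 0.016 m and y of bush_large in the frame of row_large between -0.004 and 0.004 m and z of each of bush_large, twin_large in the frame of row_large below 0.004 m and x of twin_large in the frame of row_large between -0.028 and 0.016 m and y of twin_large in the frame of row_large between -0.004 and 0.004 m and linear speed of each of bush_small, twin_small, bush_medium, twin_medium, bush_large, twin_large below 0.01 m/s and value of joint keeper above 0.022 m); the robot touches nothing.
It fails at once if a bush is lifted more than 10 mm off the tray floor (z of any of bush_small, twin_small, bush_medium, twin_medium, bush_large, twin_large in the frame of tray above 0.018 m).
It fails at once if a bystander (caliper, tin, abrasive block) is moved more than 15 mm (distance of any of caliper, compound_tin, emery_block from where it was at the start of the episode above 0.015 m).
It also fails if it takes over 70 s, if anything falls off the work surface, if the arm or the gripper's body presses on something with over 40 N, if the wrist force passes 120 N, or if a joint passes its speed limit or range.

## Robot

A 6-joint arm with a two-finger parallel gripper is mounted at the origin on a cart in front of the work surface, level with it; the furniture and walls round the work are solid. World frame = base frame: x ahead of the robot, y to its left, z up, the work surface at z = 0. Lengths are in mm, angles in degrees, forces in N, time in s.
With the tool pointing down it reaches from about 350 to 850 mm from the base axis. Payload 8.1 kg.
Tool frame: the origin (TCP) lies midway between the tips of the shut fingers; the grasp point (between the pads) lies hold_point_z behind it (hold_point_z is the distance from the TCP to the grasp point, in mm); z points along the fingers, x is the direction in which the jaws open and shut, and the axes are right-handed (so a half turn about z gives the same grasp; the last joint's range is limited). The gripper opens to 85 mm and grips with 20 to 120 N. Pads are 22 mm wide; open, the fingers measure 114 mm over their backs; the gripper's body (76 mm by 85 mm) begins 54 mm behind the grasp point. The pads swing forward as they close: fully open they stand 13 mm farther back than shut.
Start: joints at [64.32, 7.471, 85.268, -0, 87.261, -4.893], TCP at [212.915, 560.957, 231.292] pointing down, gripper open.
Joint ranges: [-169.43, 169.43], [-51.17, 129.36], [1.28, 143.12], [-76.62, 256.62], [0, 156.53], [-152.29, 152.29]. Speed limits (degrees/s): [136.94, 136.94, 159.86, 180, 180, 180].

## Interface

Orientations are given as [roll, pitch, yaw] about the fixed x, y, z axes, in that order (R = Rz(yaw) Ry(pitch) Rx(roll)).
In Python, from bench import * gives the robot as it stands.
- The arm moves only by the shell command python3 -m pendant 'ROWS' [OPENING] [FORCE]. ROWS is JSON, a list that holds one entry, the list of rows, each a list of 4 numbers: the shift along the tool's x, y, z normalised to -1 to 1, where 1 is 0.02 m, then the turn about the tool's z normalised to -1 to 1, where 1 is 0.08 rad. A call has exactly 10 rows; each row shifts and turns the pose as measured when the row begins, along the tool's axes as they then stand; what a row does not reach is not made up. A row lasts 1/12 s, in which the tool goes at most 41.7 mm and 7.16 degrees, less where a joint would pass 70% of its speed; a pose out of reach is approached as far as the arm can. A call with a number of a shift or a turn outside -1 to 1 is refused whole. A call with a gripper value outside its range is refused whole. OPENING is the gripper's target within -1 to 1 (fully open at 1, half-way at 0, shut at -1), set as the call begins (- or left out, the last holds). The fingers move at their own pace and stop on an object; FORCE is the grip in N (left out, the last holds). Time passes only in rows, so rows that do not move let the fingers close, or fill a call up. It gives the time, the measured TCP pose, the force and the opening at its end, in the units of the state.
- sense(): the state, without advancing time (a new reading comes with each control period).
- snapshot(name): name is "scene" or "top" or "wrist"; returns the picture (420x560x3 uint8, red, green, blue); there is no depth.
- calibration(name): a dict with "mtx" (3x3 intrinsics, pixels), "world_to_cam" (4x4, takes a point from world to camera coordinates); the wrist camera has in their place "hand_eye" (4x4, takes a point from camera to tool coordinates, whose origin is the TCP and whose axes are the tool frame's). Camera axes: x right, y down, z forward; pixel columns grow to the right and rows downward; lengths in mm; the calibration is good to about 2 mm. The wrist camera is an equidistant fisheye: a pixel r from the principal point sees the ray r / f radians off the axis. A picture is of the moment at which its call begins: read the wrist's pose just before it. calibration takes no time and is no camera call.
- hand_in(): hands the job in, once; it reports no verdict.
The state is a dict: "time": time; "joint_pos": joint angles; "qd": joint speeds; "joint_efforts": joint torques, N m; "tool_pos": TCP position; "tcp_rot": TCP orientation; "ft_force": force on the tool from outside, world axes, zero at the start; "wrist_torque": the same for the moment, N m; "finger_gap": finger opening in mm.
Only numpy, scipy, OpenCV 4.12 (cv2) and the standard library are available. Lean on these libraries where they do the work, as an engineer would, in place of code of your own. Each camera call takes 0.05 s, during which the arm holds its last target.

## Working session

There is one attempt and no reset: what is moved stays moved. The work goes in short steps, Python scripts to look and compute and a shell command to move; the robot and the scene stay as the last step left them, time stands still between calls to the robot, and variables do not carry over. Pictures are saved under pics/ and viewed, and the job is handed in when it is done.

```bash
ls; mkdir -p pics
python3 - <<'E'
from bench import *
import cv2
s=sense(); print(s)
for n in ("scene","top","wrist"):
    im=snapshot(n); cv2.imwrite(f"pics/{n}0.png",im[:,:,::-1])
    c=calibration(n); print(n,c)
E
```

```text
pics
{'time': 0.0, 'joint_pos': array([ 6.43197167e+01,  7.51515240e+00,  8.53305152e+01, -1.01096837e-03,
        8.72621073e+01, -4.89337399e+00]), 'qd': array([ 0.0341373 , -0.04721693, -0.03962813,  0.0473501 , -0.04244241,
        0.02823076]), 'joint_efforts': array([-1.86321129e-03, -5.69415450e+01, -5.00535142e+01, -3.48820486e-04,
        1.52858114e-02,  2.66778002e-06]), 'tool_pos': array([212.67947934, 560.43950915, 230.23213512]), 'tcp_rot': array([-1.79991813e+02,  1.07468180e-01,  6.92131476e+01]), 'ft_force': array([-0.09335192, -0.73816307,  0.50996595]), 'wrist_torque': array([ 0.04828254,  0.05125816, -0.02166248]), 'finger_gap': 85.30780164927093}
scene {'mtx': array([[500.59650698,   0.        , 273.95094252],
       [  0.        , 500.59650698, 207.82672815],
       [  0.        ,   0.        ,   1.        ]]), 'world_to_cam': array([[ 4.63045164e-01, -8.86283007e-01, -9.57116319e-03,
        -2.21891137e+02],
       [-6.10003589e-01, -3.10829480e-01, -7.28890016e-01,
         3.53984226e+02],
       [ 6.43027836e-01,  3.43347441e-01, -6.84563903e-01,
         9
[... 450 characters left out ...]
+02],
       [ 1.49801443e-01,  1.56165108e-02, -9.88592764e-01,
         1.22571207e+03],
       [ 0.00000000e+00,  0.00000000e+00,  0.00000000e+00,
         1.00000000e+00]])}
wrist {'mtx': array([[325.1922621 ,   0.        , 278.19601627],
       [  0.        , 325.1922621 , 212.51783288],
       [  0.        ,   0.        ,   1.        ]]), 'hand_eye': array([[ 9.99999636e-01, -4.86223070e-04,  7.00425344e-04,
        -1.02137644e+00],
       [ 2.42209536e-04,  9.49619271e-01,  3.13405778e-01,
        -7.97739731e+01],
       [-8.17522524e-04, -3.13405494e-01,  9.49619044e-01,
        -1.43060939e+02],
       [ 0.00000000e+00,  0.00000000e+00,  0.00000000e+00,
         1.00000000e+00]])}
```

View pics/top0.png

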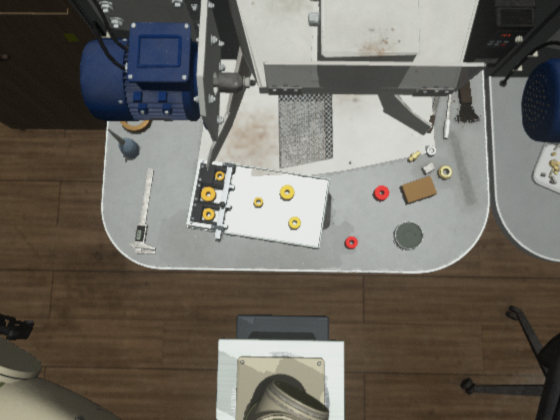

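View pics/scene0.png

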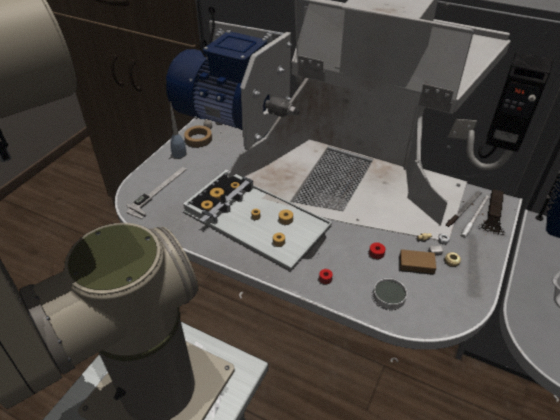

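View pics/wrist0.png

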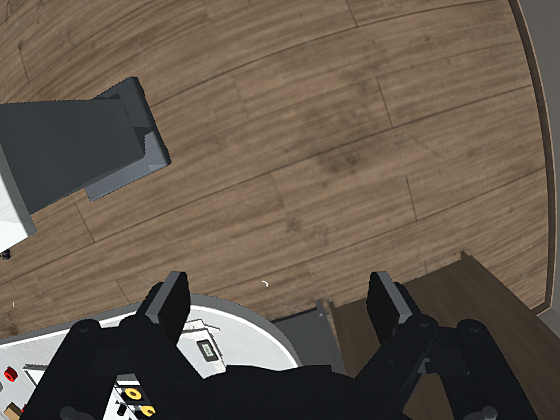

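Run:
```python
import cv2
a=cv2.imread('pics/top0.png')[150:260,175:345]; cv2.imwrite('pics/topc.png',cv2.resize(a,None,fx=4.7,fy=4.7,interpolation=cv2.INTER_CUBIC))
a=cv2.imread('pics/scene0.png')[160:270,170:340]; cv2.imwrite('pics/scenec.png',cv2.resize(a,None,fx=4.7,fy=4.7,interpolation=cv2.INTER_CUBIC))
```

```text
(no output)
```

View pics/topc.png

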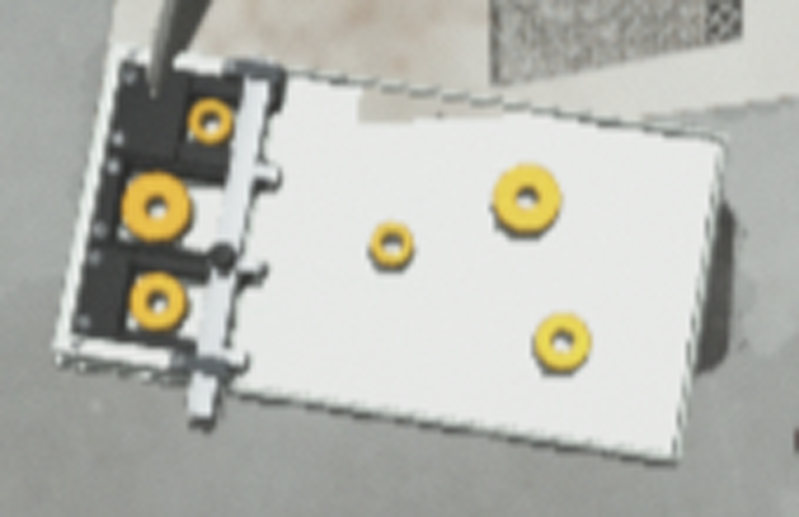

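View pics/scenec.png

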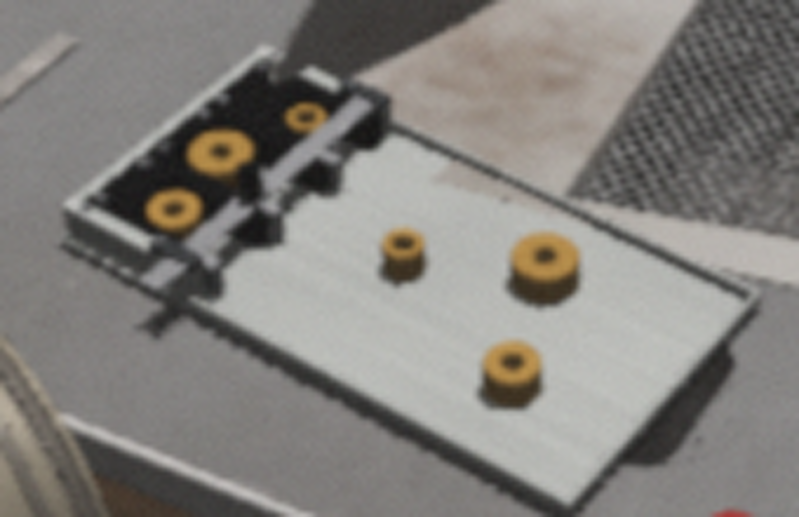

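```bash
cat > h.py <<'E'
import numpy as np, cv2
from bench import *
C={n:calibration(n) for n in("top","scene")}
def back(n,uv,z):
    c=C[n];W=np.array(c["world_to_cam"]);R=W[:3,:3];t=W[:3,3]
    d=R.T@np.linalg.inv(c["mtx"])@np.array([uv[0],uv[1],1.]);o=-R.T@t
    return o+d*(z-o[2])/d[2]
def proj(n,p):
    c=C[n];W=np.array(c["world_to_cam"]);q=W[:3,:3]@np.array(p)+W[:3,3];q=c["mtx"]@q;return q[:2]/q[2]
E
python3 - <<'E'
from h import *
T=lambda u,v:((u+.5)/4.7-.5+175,(v+.5)/4.7-.5+150)
S=lambda u,v:((u+.5)/4.7-.5+170,(v+.5)/4.7-.5+160)
items={'c_far_right(-175,-93)':(T(724,138),S(756,293),16),'c_near_right(-175,93)':(T(678,462),S(570,510),16),
'L':(T(526,197),S(545,256),28),'M':(T(562,341),S(512,361),28),'S':(T(391,243),S(403,243),28),
'tL':(T(157,207),S(220,151),28),'tM':(T(157,299),S(173,210),28),'tS':(T(211,120),S(305,118),28),'knob':(T(221,257),S(247,180),55.5)}
for k,(a,b,z) in items.items(): print(k,np.round(back('top',a,z),1)[:2],np.round(back('scene',b,z),1)[:2])
print([np.round(back('top',T(*p),33.5)[:2],1) for p in [(243,75),(270,75),(190,415),(215,415)]])
E
```

```text
c_far_right(-175,-93) [ 563.6 -120.8] [ 562.9 -119.3]
c_near_right(-175,93) [382.8 -95.8] [379.8 -96.7]
L [526.5 -11. ] [525.5  -9.7]
M [446.9 -31.7] [447.2 -29.7]
S [499.8  62.7] [499.3  64.4]
tL [518.2 192.2] [518.5 195.3]
tM [467.  190.3] [464.3 191.9]
tS [567.5 164. ] [565.6 166.7]
knob [486.3 152.3] [479.4 150.1]
[array([592. , 146.4]), array([592.2, 131.4]), array([403.1, 169.2]), array([403.3, 155.6])]
```

Run:
```python
from h import *
from scipy.optimize import least_squares
loc=np.array([[-175,-93],[-175,93],[134,0],[123.5,52],[113,-52]])
w=np.array([[563.2,-120],[381.5,-96.2],[518.3,193.7],[465.8,191.1],[566.5,165.4]])
f=lambda p:(loc@np.array([[np.cos(p[2]),np.sin(p[2])],[-np.sin(p[2]),np.cos(p[2])]])+p[:2]-w).ravel()
r=least_squares(f,[500,50,1.45],loss='soft_l1');print(r.x,np.degrees(r.x[2]),r.fun.reshape(-1,2).round(1))
x,y,t=r.x;R=np.array([[np.cos(t),-np.sin(t)],[np.sin(t),np.cos(t)]])
for n,p in dict(L=(526,-10.4),M=(447,-30.7),S=(499.5,63.5),knob=(483,151),b1=(592,146.4),b2=(592.2,131.4),b3=(403.1,169.2),b4=(403.3,155.6)).items(): print(n,(R.T@(np.array(p)-[x,y])).round(1))
for n,p in dict(small=(75,-52),large=(75,0),med=(75,52)).items(): print(n,(R@p+[x,y]).round(1))
```

```text
[498.36069998  61.96678088   1.41984159] 81.35093073386722 [[ 0.8 -5. ]
 [-1.4 -0.9]
 [ 0.2  0.7]
 [-0.3  0.8]
 [ 0.3  0.5]]
L [-67.4 -38.2]
M [-99.3  36.8]
S [ 1.7 -0.9]
knob [85.7 28.6]
b1 [ 97.6 -79.9]
b2 [ 82.8 -82.3]
b3 [ 91.7 110.3]
b4 [ 78.3 108.1]
small [561.  128.3]
large [509.6 136.1]
med [458.2 143.9]
```

Run:
```python
import cv2
a=cv2.imread('pics/top0.png')[40:210,90:330]; cv2.imwrite('pics/topm.png',cv2.resize(a,None,fx=3.3,fy=3.3,interpolation=cv2.INTER_CUBIC))
a=cv2.imread('pics/scene0.png')[30:220,150:400]; cv2.imwrite('pics/scenem.png',cv2.resize(a,None,fx=3.1,fy=3.1,interpolation=cv2.INTER_CUBIC))
```

```text
(no output)
```

View pics/topm.png

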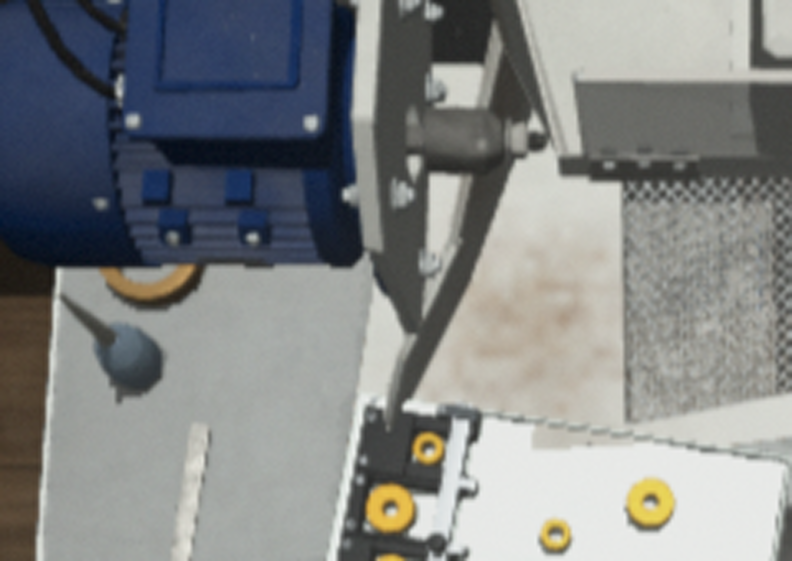

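View pics/scenem.png

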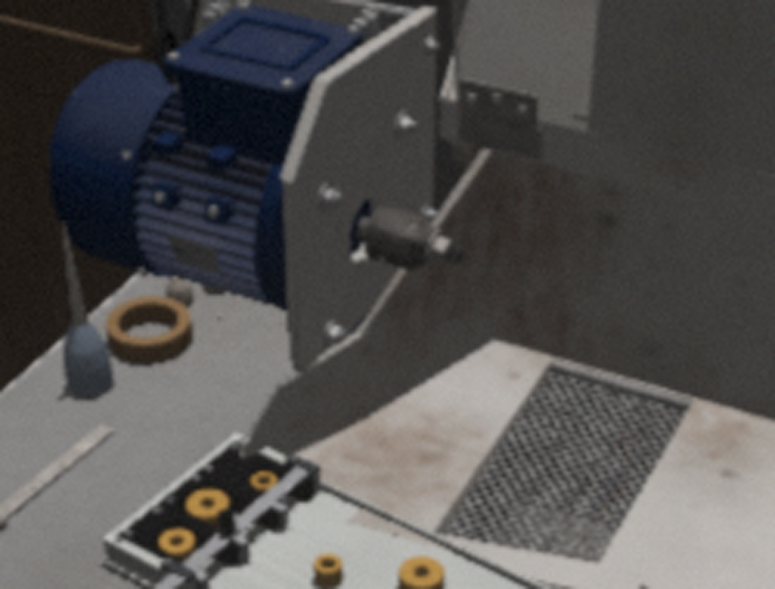

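Run:
```python
from h import *
P=[C[n]["mtx"]@np.array(C[n]["world_to_cam"])[:3] for n in("top","scene")]
def tri(a,b):
    a=(90+a[0]/3.3,40+a[1]/3.3);b=(150+b[0]/3.1,30+b[1]/3.1)
    X=cv2.triangulatePoints(P[0],P[1],np.array(a).reshape(2,1),np.array(b).reshape(2,1));X=(X[:3]/X[3]).ravel()
    return X.round(0),(proj('top',X)-a).round(1)
for n,a,b in[('tip',(390,428),(248,440)),('kink',(413,333),(290,383)),('platecorner lower',(375,250),(297,365)),('plate upper corner',(360,210),(290,178)),('shaft tip',(543,140),(458,252)),('knobtop',(437,540),(219,522)),('block corner far',(375,403),(238,437))]: print(n,*tri(a,b))
```

```text
tip [576. 188.  57.] [ 0.7 -0.5]
kink [641. 174.  81.] [-1.4  0.9]
platecorner lower [723. 215.  34.] [-1.8  1.1]
plate upper corner [669. 182. 270.] [-0.8  0.5]
shaft tip [756.  69. 182.] [-0.5  0.3]
knobtop [487. 155.  46.] [-1.5  1. ]
block corner far [598. 207.  39.] [-0.9  0.6]
```

```bash
python3 -m pendant '[[[-0.6,0.75,0,1],[-0.55,0.8,0,1],[-0.5,0.85,0,1],[-0.4,0.9,0,1],[-0.3,0.95,0,1],[-0.25,0.95,0,1],[-0.15,1,0,1],[-0.1,1,0,1],[0,1,0,1],[0.1,1,0,1]]]' 0.2 30
python3 -m pendant '[[[0.2,1,0,1],[0.25,0.95,0,1],[0.3,0.95,0,1],[0.4,0.9,0,1],[0.45,0.9,0,1],[0.5,0.85,0,1],[0.6,0.8,0,1],[0.6,0.8,0,0],[0.6,0.8,0,0],[0,0,0,0]]]'
```

```text
time: 0.98
tool_pos: [314.6, 384.7, 226.0]
tcp_rot: [179.8, 0.4, 21.7]
ft_force: [-0.0, 0.3, -0.4]
finger_gap: 51.2
time: 1.82
tool_pos: [404.9, 216.2, 223.8]
tcp_rot: [179.3, 0.4, -12.5]
ft_force: [0.2, 0.1, 0.7]
finger_gap: 51.9
```

```bash
python3 -m pendant '[[[0.75,0.84,0,-0.4],[0.75,0.84,0,-0.4],[0.75,0.84,0,0],[0.75,0.84,0,0],[0.75,0.84,0,0],[0.75,0.84,0,0],[0.75,0.84,0,0],[0.75,0.84,0,0],[0,0,0,0],[0,0,0,0]]]'
python3 - <<'E'
from h import *
s=sense();print(s['tool_pos'],s['tcp_rot'])
cv2.imwrite('pics/w1.png',snapshot('wrist')[:,:,::-1])
E
```

```text
time: 2.65
tool_pos: [503.0, 60.3, 221.7]
tcp_rot: [179.5, 0.7, -8.6]
ft_force: [0.3, -0.5, -0.1]
finger_gap: 51.2
[503.02761922  60.32158367 221.72339879] [179.48932327   0.66085821  -8.59085517]
```

View pics/w1.png

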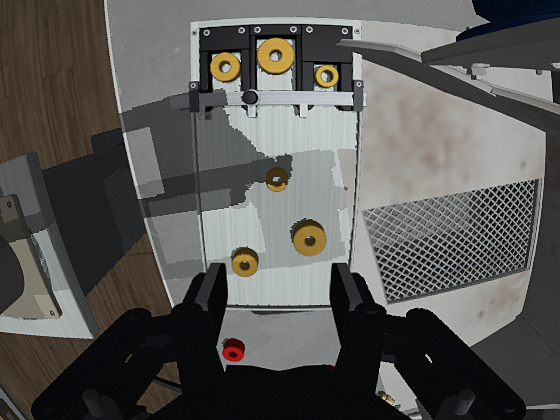

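```bash
cat >> h.py <<'E'
from scipy.spatial.transform import Rotation as Ro
CW=calibration('wrist')
def wback(uv,z,pos,rot):
    m=CW['mtx'];a=(np.array(uv)-m[:2,2])/m[0,0];th=np.hypot(*a)
    d=np.array([*(a/th*np.sin(th)),np.cos(th)]) if th>0 else np.array([0,0,1.])
    H=np.array(CW['hand_eye']);R=Ro.from_euler('xyz',rot,degrees=True).as_matrix()
    o=R@H[:3,3]+pos;d=R@H[:3,:3]@d
    return o+d*(z-o[2])/d[2]
E
python3 - <<'E'
import cv2
i=cv2.imread('pics/w1.png')
cv2.imwrite('pics/w1a.png',cv2.resize(i[10:130,180:380],None,fx=4,fy=4,interpolation=cv2.INTER_CUBIC))
cv2.imwrite('pics/w1b.png',cv2.resize(i[160:280,190:390],None,fx=4,fy=4,interpolation=cv2.INTER_CUBIC))
E
```

```text
(no output)
```

View pics/w1a.png

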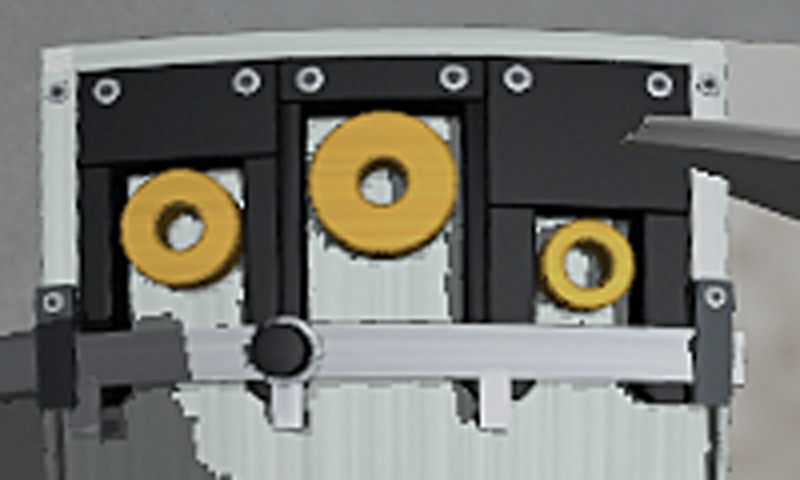

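View pics/w1b.png

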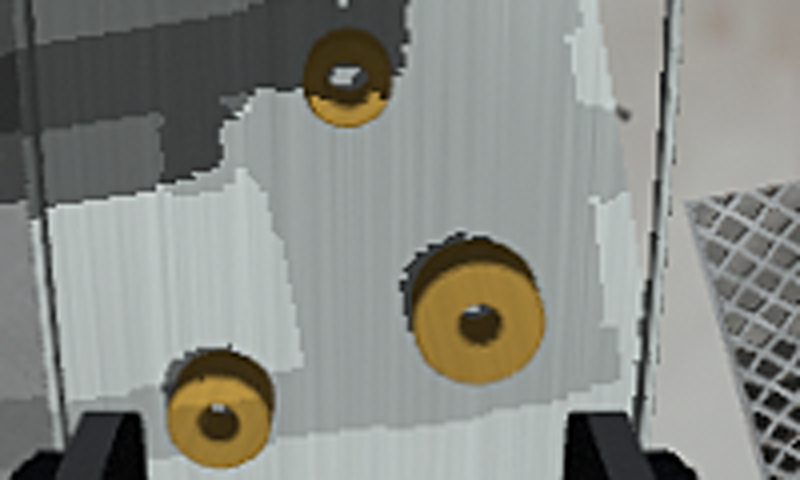

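Run:
```python
from h import *
from scipy.optimize import least_squares
pos=[503.03,60.32,221.72];rot=[179.49,.66,-8.59]
A=lambda u,v:((u+.5)/4-.5+180,(v+.5)/4-.5+10)
B=lambda u,v:((u+.5)/4-.5+190,(v+.5)/4-.5+160)
it=dict(tM=(A(181,228),28),tL=(A(382,183),28),tS=(A(587,264),28),L=(B(479,320),28),M=(B(219,421),28),S=(B(347,83),28),knob=(A(280,349),55.5),
 cornL=(A(45,50),30),cornR=(A(724,45),30),blkL=(A(80,72),30),blkR=(A(690,75),30))
W={k:wback(p,z,pos,rot)[:2] for k,(p,z) in it.items()}
for k,v in W.items(): print(k,v.round(1))
loc=np.array([[123.5,52],[134,0],[113,-52]]);w=np.array([W[k] for k in('tM','tL','tS')])
def R(t):return np.array([[np.cos(t),-np.sin(t)],[np.sin(t),np.cos(t)]])
r=least_squares(lambda p:(loc@R(p[2]).T+p[:2]-w).ravel(),[500,60,1.42]);print(r.x,np.degrees(r.x[2]),r.fun.round(1))
for k in W: print(k,(R(r.x[2]).T@(W[k]-r.x[:2])).round(1))
```

```text
tM [466.1 190.4]
tL [518.3 193.1]
tS [566.5 165.3]
L [526.3  -9.4]
M [447.5 -30.6]
S [499.8  63.4]
knob [488.7 153.3]
cornL [438.5 246.2]
cornR [610.7 220.4]
blkL [446.8 237.7]
blkR [600.4 212.7]
[499.21464682  60.7363928    1.42644382] 81.72921058836324 [-0.6 -0.   0.2  0.2  0.4 -0.2]
tM [123.6  51.4]
tL [133.8   0.2]
tS [113.1 -51.6]
L [-65.5 -36.9]
M [-97.9  38.1]
S [ 2.8 -0.2]
knob [90.1 23.7]
cornL [174.8  86.8]
cornR [174.1 -87.4]
blkL [167.6  77.3]
blkR [164.9 -78.2]
```

```bash
python3 -m pendant '[[[-0.1,-0.07,1,-0.06],[-0.1,-0.07,1,0],[0,0,1,0],[0,0,1,0],[0,0,1,0],[0,0,1,0],[0,0,1,0],[0,0,1,0],[0,0,0.8,0],[0,0,0,0]]]'
python3 - <<'E'
from h import *
s=sense();print(s['tool_pos'],s['tcp_rot'])
cv2.imwrite('pics/w2.png',snapshot('wrist')[:,:,::-1])
E
```

```text
time: 3.53
tool_pos: [493.8, 75.0, 40.9]
tcp_rot: [179.7, 0.4, -7.7]
ft_force: [-0.9, 0.2, -0.7]
finger_gap: 51.3
[493.75897678  75.01260948  40.89366406] [179.72462029   0.4353962   -7.6611309 ]
```

View pics/w2.png

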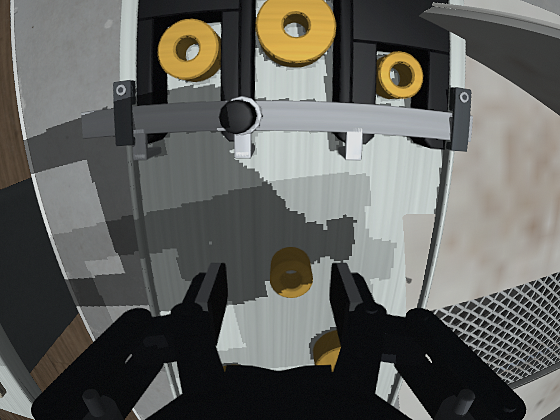

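```bash
python3 -m pendant '[[[0.13,0.18,0,0.06],[0.13,0.18,0,0.06],[0.12,0.18,0,0],[0,0,0.2,0],[0,0,0.2,0],[0,0,0.2,0],[0,0,0.2,0],[0,0,0.2,0],[0,0,0,0],[0,0,0,0]]]'
```

```text
time: 4.42
tool_pos: [505.5, 63.4, 27.0]
tcp_rot: [179.8, -0.2, -8.2]
ft_force: [1.0, -0.3, 1.0]
finger_gap: 51.2
```

```bash
python3 -m pendant '[[[-0.14,0,0.2,0],[-0.14,0,0.2,0],[0,0.04,0.2,0],[0,0,0.1,0],[0,0,0,0],[0,0,0,0],[0,0,0,0],[0,0,0,0],[0,0,0,0],[0,0,0,0]]]'
```

```text
time: 5.25
tool_pos: [498.8, 63.6, 11.3]
tcp_rot: [179.8, -0.1, -8.2]
ft_force: [-0.5, 0.5, 0.0]
finger_gap: 51.4
```

```bash
python3 -m pendant '[[[0,0,-0.15,0],[0,0,-0.05,0],[0,0,-0.03,0],[0,0,-0.03,0],[0,0,-0.03,0],[0,0,-0.03,0],[0,0,-0.03,0],[0,0,-0.03,0],[0,0,-0.03,0],[0,0,-0.03,0]]]' -1 20
```

```text
time: 6.08
tool_pos: [499.0, 63.6, 21.3]
tcp_rot: [179.8, -0.2, -8.2]
ft_force: [0.6, -0.0, -0.1]
finger_gap: 22.7
```

```bash
python3 -m pendant '[[[0,0,0.15,0],[0,0,0.15,0],[0.2,-0.2,0,0],[0.3,-0.3,0,0],[0.3,-0.3,0,0],[0.3,-0.3,0,0],[0.3,-0.3,0,0],[0.2,-0.2,0,0],[0,0,0,0],[0,0,0,0]]]'
python3 - <<'E'
from h import *
s=sense();print(s['tool_pos'],s['tcp_rot'],s['finger_gap'])
cv2.imwrite('pics/w3.png',snapshot('wrist')[:,:,::-1])
E
```

```text
time: 6.92
tool_pos: [538.1, 91.3, 15.8]
tcp_rot: [179.7, -0.1, -8.2]
ft_force: [-3.1, -2.8, 6.2]
finger_gap: 22.9
[538.06287188  91.33541201  15.82772416] [ 1.79679689e+02 -1.12524928e-01 -8.16562323e+00] 22.94133414765313
```

View pics/w3.png

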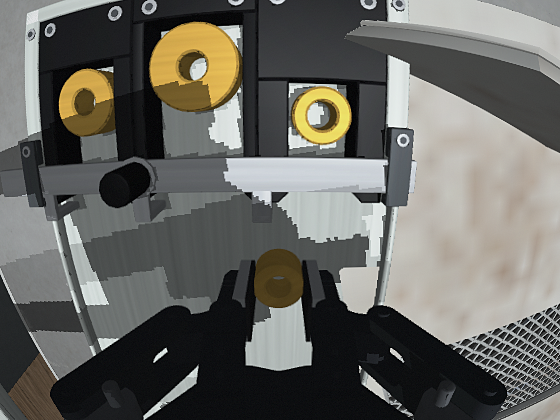

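```bash
cat >> h.py <<'E'
def tray(w):
    t=np.radians(81.7);return np.array([[np.cos(t),np.sin(t)],[-np.sin(t),np.cos(t)]])@(np.array(w)[:2]-[499.2,60.7])
E
python3 - <<'E'
from h import *
import cv2
i=cv2.imread('pics/w3.png')
cv2.imwrite('pics/w3a.png',cv2.resize(i[180:330,180:380],None,fx=4,fy=4,interpolation=cv2.INTER_CUBIC))
s=sense();print(tray(s['tool_pos']))
for p in [(279,284),(279,307)]:print(tray(wback(p,28,s['tool_pos'],s['tcp_rot'])))
E
```

```text
[ 35.9450947  -34.06415405]
[ 37.27773504 -34.9019757 ]
[ 24.09918318 -34.94335671]
```

View pics/w3a.png

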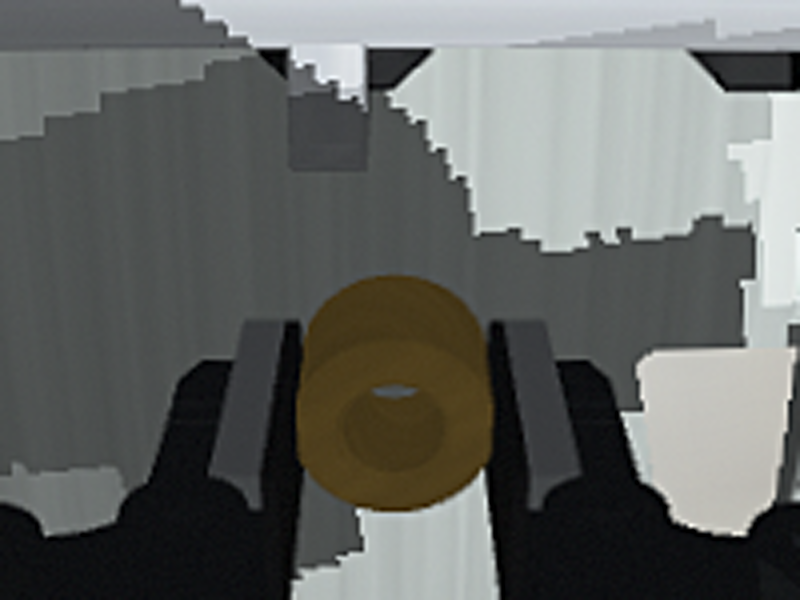

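```bash
python3 -m pendant '[[[0.2,-0.15,0,0],[0.25,-0.2,0,0],[0.25,-0.2,0,0],[0.2,-0.2,0,0],[0,-0.1,0,0],[0,0,0,0],[0,0,0,0],[0,0,0,0],[0,0,0,0],[0,0,0,0]]]'
python3 -c "
from h import *
s=sense();print(tray(s['tool_pos']),s['tool_pos'][2])"
```

```text
time: 7.8
tool_pos: [557.5, 104.9, 15.9]
tcp_rot: [179.6, -0.0, -8.2]
ft_force: [1.0, -0.1, 1.7]
finger_gap: 23.0
[ 52.10784882 -51.26565009] 15.905312450818554
```

```bash
python3 -m pendant '[[[0,0,0,0],[0,0,0,0],[0,0,0,0],[0,0.3,0,0],[0,0.4,0,0],[0,0.4,0,0],[0,0.4,0,0],[0,0,0,0],[0,0,0,0],[0,0,0,0]]]' -0.2
python3 -m pendant '[[[0,0,0,0],[0,0,0,0],[0,0,0,0],[0,0,0,0],[0,0,0,0],[0,0,0,0],[0,0,0,0],[0,0,0,0],[0,0,0,0],[0,0,0,0]]]' -0.8
python3 - <<'E'
from h import *
s=sense();print(tray(s['tool_pos']),s['tool_pos'][2],s['finger_gap'])
i=snapshot('wrist')[:,:,::-1];cv2.imwrite('pics/w4.png',i)
E
```

```text
time: 8.63
tool_pos: [550.3, 71.0, 14.1]
tcp_rot: [179.6, 0.2, -8.2]
ft_force: [0.1, 0.1, -1.2]
finger_gap: 34.3
time: 9.47
tool_pos: [550.6, 72.2, 14.3]
tcp_rot: [179.6, 0.2, -8.2]
ft_force: [0.3, -0.6, -0.5]
finger_gap: 8.5
[ 18.77763103 -49.24209913] 14.256202279953962 8.527091103261032
```

View pics/w4.png

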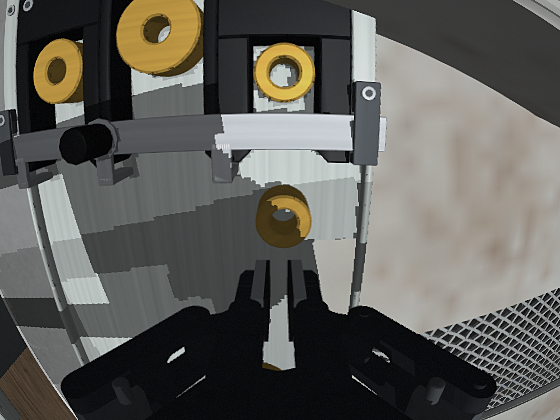

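Run:
```python
from h import *
s=sense()
for p in [(285,220),(285,72)]:print(tray(wback(p,28,s['tool_pos'],s['tcp_rot'])))
```

```text
[ 52.40659586 -52.5534066 ]
[112.96273348 -52.19978388]
```

```bash
python3 -m pendant '[[[0.15,-0.1,0,0],[0.02,-0.25,0,0],[0,-0.3,0,0],[0,-0.3,0,0],[0,-0.3,0,0],[0,-0.3,0,0],[0,-0.2,0,0],[0,0,0,0],[0,0,0,0],[0,0,0,0]]]'
python3 - <<'E'
from h import *
s=sense();print(tray(s['tool_pos']),s['tool_pos'][2],s['finger_gap'],s['ft_force'])
i=snapshot('wrist')[:,:,::-1];cv2.imwrite('pics/w5.png',i)
E
```

```text
time: 10.35
tool_pos: [560.0, 110.9, 14.0]
tcp_rot: [179.6, 0.2, -8.1]
ft_force: [0.3, -1.0, -0.2]
finger_gap: 8.4
[ 58.48286948 -52.95255091] 14.026796966333157 8.40494061372255 [ 0.25986253 -1.04883631 -0.24267921]
```

View pics/w5.png

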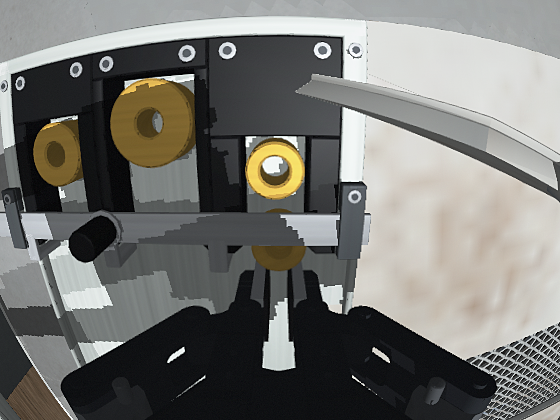

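```bash
python3 -m pendant '[[[-0.04,-0.1,0,0],[0,-0.1,0,0],[0,-0.08,0,0],[0,0,0,0],[0,0,0,0],[0,0,0,0],[0,0,0,0],[0,0,0,0],[0,0,0,0],[0,0,0,0]]]'
python3 - <<'E'
from h import *
s=sense();print(tray(s['tool_pos']),s['tool_pos'][2],s['finger_gap'],s['ft_force'])
i=snapshot('wrist')[:,:,::-1];cv2.imwrite('pics/w6.png',cv2.resize(i[130:330,180:400],None,fx=3,fy=3))
E
```

```text
time: 11.23
tool_pos: [559.9, 116.2, 13.9]
tcp_rot: [179.6, 0.2, -8.2]
ft_force: [-0.4, -0.3, 0.1]
finger_gap: 8.6
[ 63.6509292  -52.05150357] 13.937105182235555 8.628669562021557 [-0.43381356 -0.27861028  0.07921676]
```

View pics/w6.png

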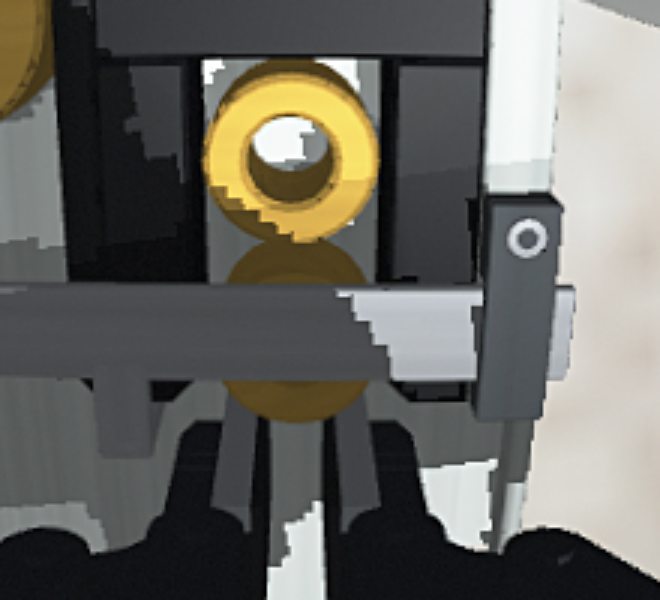

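```bash
python3 -m pendant '[[[0,-0.06,0,0],[0,-0.06,0,0],[0,-0.06,0,0],[0,-0.05,0,0],[0,0,0,0],[0,0,0,0],[0,0,0,0],[0,0,0,0],[0,0,0,0],[0,0,0,0]]]'
python3 - <<'E'
from h import *
s=sense();print(tray(s['tool_pos']),s['tool_pos'][2],s['finger_gap'],s['ft_force'])
i=snapshot('wrist')[:,:,::-1];cv2.imwrite('pics/w7.png',cv2.resize(i[130:330,180:400],None,fx=3,fy=3))
E
```

```text
time: 12.12
tool_pos: [560.6, 120.9, 13.9]
tcp_rot: [179.6, 0.2, -8.2]
ft_force: [-0.1, 0.0, 1.4]
finger_gap: 8.6
[ 68.41798678 -52.07060468] 13.918240508443352 8.625507862693173 [-0.13541356  0.02287906  1.39080496]
```

View pics/w7.png

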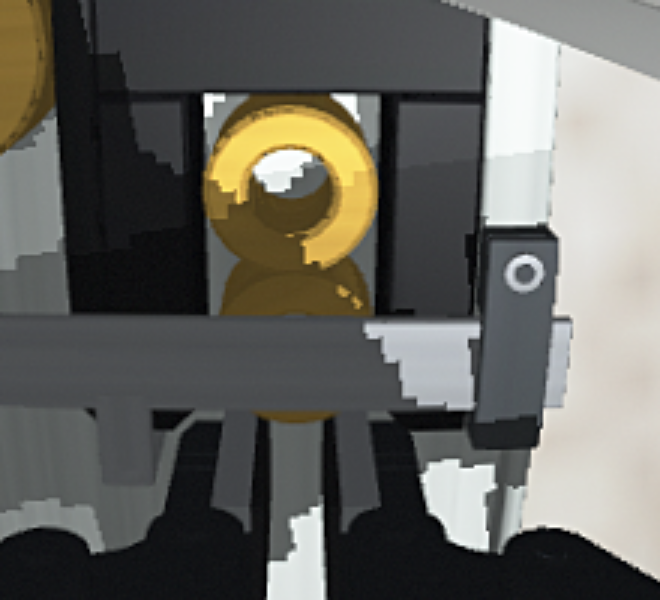

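Run:
```python
from h import *
s=sense()
for p in [(277.7,270.5),(277.2,130+186/3),(277.2,130+268/3)]:print(tray(wback(p,28,s['tool_pos'],s['tcp_rot'])))
print(tray(wback((220,130+405/3),30,s['tool_pos'],s['tcp_rot'])))
```

```text
[ 78.08151359 -52.3917745 ]
[114.36750607 -52.15132086]
[102.50271593 -52.15848907]
[ 81.58499914 -26.82516603]
```

```bash
python3 -m pendant '[[[0,0.5,0,0],[0,1,0,0],[0,0.5,-0.8,0],[0,0.5,-1,0],[-0.1,1,-0.8,0],[-0.2,1,0,0],[-0.2,0.9,0,0],[-0.2,0.8,0,0],[-0.1,0.5,0,0],[0,0,0,0]]]' 0.25
python3 - <<'E'
from h import *
s=sense();print(tray(s['tool_pos']),s['tool_pos'][2],s['finger_gap'],s['tcp_rot'])
i=snapshot('wrist')[:,:,::-1];cv2.imwrite('pics/w8.png',i)
E
```

```text
time: 13.0
tool_pos: [522.8, -18.6, 69.0]
tcp_rot: [179.5, 0.2, -8.1]
ft_force: [0.0, -0.2, -0.2]
finger_gap: 53.8
[-75.0418405  -34.80414512] 68.98259505478873 53.75870239300307 [179.52332159   0.1886213   -8.05371433]
```

View pics/w8.png

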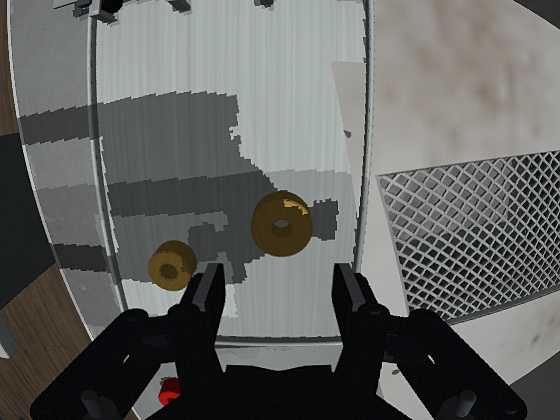

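```bash
python3 -m pendant '[[[0.06,-0.24,0.2,0],[0.05,-0.24,0.2,0],[0,0,0.4,0],[0,0,0.4,0],[0,0,0.4,0],[0,0,0.4,0],[0,0,0.2,0],[0,0,0.1,0],[0,0,0,0],[0,0,0,0]]]'
python3 -c "
from h import *
s=sense();print(tray(s['tool_pos']),s['tool_pos'][2])"
```

```text
time: 13.88
tool_pos: [525.3, -3.5, 14.5]
tcp_rot: [179.6, 0.5, -7.8]
ft_force: [0.2, 0.4, -0.1]
finger_gap: 53.3
[-59.80499261 -35.10813437] 14.509743107287107
```

```bash
python3 -m pendant '[[[0.05,0.14,0,0],[0.03,0.13,0,0],[0,0,0,0.05],[0,0,0,0],[0,0,0,0],[0,0,0,0],[0,0,0,0],[0,0,0,0],[0,0,0,0],[0,0,0,0]]]'
python3 -m pendant '[[[0,0,0,0],[0,0,0,0],[0,0,0,0],[0,0,0,0],[0,0,0,0],[0,0,0,0],[0,0,0,0],[0,0,0,0],[0,0,0,0],[0,0,0,0]]]' -1 20
python3 - <<'E'
from h import *
s=sense();print(tray(s['tool_pos']),s['tool_pos'][2],s['finger_gap'],s['tcp_rot'])
i=snapshot('wrist')[:,:,::-1];cv2.imwrite('pics/w9.png',i)
E
```

```text
time: 14.72
tool_pos: [528.3, -10.5, 17.0]
tcp_rot: [179.6, 0.2, -8.1]
ft_force: [0.0, -0.1, 0.2]
finger_gap: 53.0
time: 15.55
tool_pos: [528.1, -10.4, 17.2]
tcp_rot: [179.6, 0.3, -8.1]
ft_force: [0.1, 0.5, 0.3]
finger_gap: 36.9
[-66.20404863 -38.86216541] 17.1643499493394 36.85508687546879 [179.61090467   0.26083061  -8.11367554]
```

View pics/w9.png

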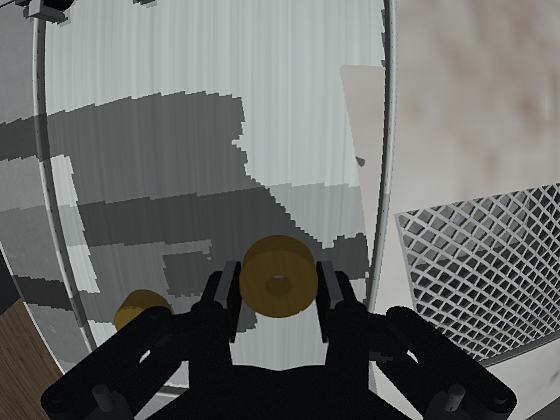

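```bash
python3 -m pendant '[[[-0.15,-0.4,0,0],[-0.25,-0.7,0,0],[-0.25,-0.7,0,0],[-0.25,-0.75,0,0],[-0.25,-0.75,0,0],[-0.25,-0.75,0,0],[-0.25,-0.7,0,0],[-0.25,-0.5,0,0],[0,0,0,0],[0,0,0,0]]]'
python3 -c "
from h import *
s=sense();print(tray(s['tool_pos']),s['tool_pos'][2],s['ft_force'])"
```

```text
time: 16.43
tool_pos: [504.9, 105.5, 17.2]
tcp_rot: [179.5, 0.0, -8.2]
ft_force: [0.9, -1.4, 1.0]
finger_gap: 36.8
[45.10561846  0.81755268] 17.216614607074078 [ 0.93303136 -1.44052957  1.04340119]
```

```bash
python3 -m pendant '[[[0,0,0,0],[0,0,0,0],[0,0,0,0],[0,0,0,0],[0,0.3,0,0],[0,0.5,0,0],[0,0.5,0,0],[0,0.5,0,0],[0,0,0,0],[0,0,0,0]]]' 0.15
python3 -m pendant '[[[0,0,0,0],[0,0,0,0],[0,0,0,0],[0,0,0,0],[0,0,0,0],[0,0,0,0],[0,0,0,0],[0,0,0,0],[0,0,0,0],[0,0,0,0]]]' -0.8
python3 - <<'E'
from h import *
s=sense();print(tray(s['tool_pos']),s['tool_pos'][2],s['finger_gap'],s['tcp_rot'])
i=snapshot('wrist')[:,:,::-1];cv2.imwrite('pics/w10.png',i)
E
```

```text
time: 17.27
tool_pos: [499.0, 62.4, 17.0]
tcp_rot: [179.5, 0.1, -8.4]
ft_force: [0.0, -0.1, -0.5]
finger_gap: 48.7
time: 18.1
tool_pos: [499.1, 63.3, 17.1]
tcp_rot: [179.5, 0.0, -8.4]
ft_force: [-0.0, 0.5, 0.3]
finger_gap: 8.5
[2.58764557 0.43365152] 17.108770305681013 8.488774626620971 [ 1.79523392e+02  4.91749283e-02 -8.38386211e+00]
```

View pics/w10.png

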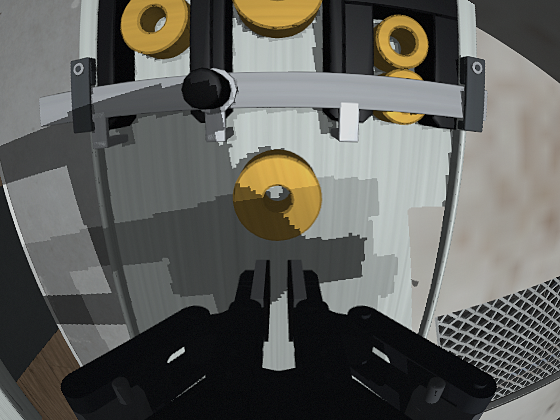

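```bash
python3 - <<'E'
from h import *
s=sense()
for p in [(278,197),(278,194)]:print(tray(wback(p,28,s['tool_pos'],s['tcp_rot'])))
E
python3 -m pendant '[[[0,-0.2,0.05,0],[0,-0.3,0.05,0],[0,-0.4,0,0],[0,-0.45,0,0],[0,-0.45,0,0],[0,-0.45,0,0],[0,-0.4,0,0],[0,-0.25,0,0],[0,0,0,0],[0,0,0,0]]]'
python3 - <<'E'
from h import *
s=sense();print(tray(s['tool_pos']),s['tool_pos'][2],s['finger_gap'],s['ft_force'])
i=snapshot('wrist')[:,:,::-1];cv2.imwrite('pics/w11.png',i)
E
```

```text
[45.49341724 -0.07957222]
[46.80252402 -0.08205404]
time: 18.98
tool_pos: [508.9, 127.7, 14.7]
tcp_rot: [179.5, -0.0, -8.3]
ft_force: [-0.3, -1.5, 0.9]
finger_gap: 8.5
[67.74550192  0.08770124] 14.696491041405375 8.480943691916616 [-0.25812811 -1.53205523  0.85606139]
```

View pics/w11.png

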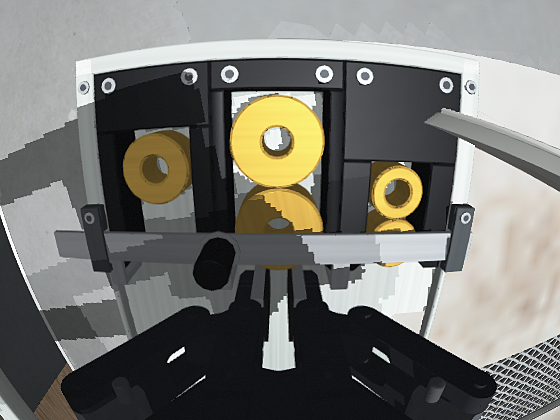

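```bash
python3 -m pendant '[[[0,0.5,0,0],[0,0.9,0,0],[0,0.6,-0.9,0],[0,0.7,-1,0],[-0.3,1,-0.6,0],[-0.4,1,0,0],[-0.4,1,0,0],[-0.4,1,0,0],[-0.3,0.8,0,0],[-0.1,0.4,0,0]]]' 0.15
python3 - <<'E'
from h import *
s=sense();print(tray(s['tool_pos']),s['tool_pos'][2],s['finger_gap'],s['tcp_rot'])
i=snapshot('wrist')[:,:,::-1];cv2.imwrite('pics/w12.png',i)
E
```

```text
time: 19.87
tool_pos: [443.0, -34.2, 67.1]
tcp_rot: [179.5, 0.1, -8.3]
ft_force: [0.1, 0.3, -0.3]
finger_gap: 49.0
[-102.03130251   41.91325628] 67.0654193944999 49.04550551418973 [ 1.79494089e+02  8.33475057e-02 -8.32244388e+00]
```

View pics/w12.png

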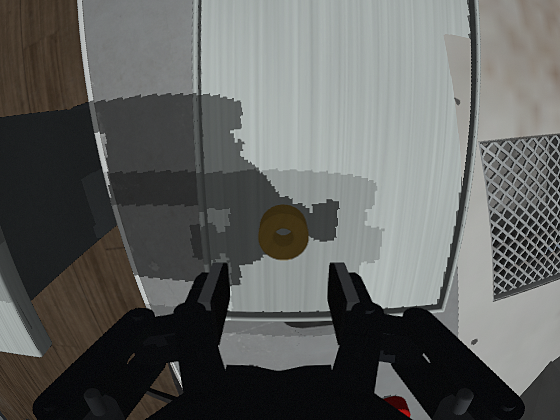

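```bash
python3 -m pendant '[[[0.08,0,0.2,0],[0.07,0,0.3,0],[0,0,0.4,0],[0,0,0.4,0],[0,0,0.4,0],[0,0,0.4,0],[0,0,0.2,0],[0,0,0.1,0],[0,0,0,0],[0,0,0,0]]]'
python3 -c "
from h import *
s=sense();print(tray(s['tool_pos']),s['tool_pos'][2])"
```

```text
time: 20.75
tool_pos: [445.2, -33.4, 11.2]
tcp_rot: [179.6, 0.3, -8.3]
ft_force: [1.3, 0.4, 0.2]
finger_gap: 49.2
[-100.89456757   39.80699916] 11.19548461693044
```

```bash
python3 -m pendant '[[[0.04,-0.07,-0.1,0],[0.04,-0.07,-0.1,0],[0,0,0,0],[0,0,0,0],[0,0,0,0],[0,0,0,0],[0,0,0,0],[0,0,0,0],[0,0,0,0],[0,0,0,0]]]' -1 20
python3 -m pendant '[[[0,0,0,0],[0,0,0,0],[0,0,0,0],[0,0,0,0],[0,0,0,0],[0,0,0,0],[0,0,0,0],[0,0,0,0],[0,0,0,0],[0,0,0,0]]]'
python3 - <<'E'
from h import *
s=sense();print(tray(s['tool_pos']),s['tool_pos'][2],s['finger_gap'],s['tcp_rot'])
i=snapshot('wrist')[:,:,::-1];cv2.imwrite('pics/w13.png',i)
E
```

```text
time: 21.58
tool_pos: [448.7, -30.8, 17.2]
tcp_rot: [179.6, 0.2, -8.3]
ft_force: [0.6, 0.1, -1.8]
finger_gap: 29.8
time: 22.42
tool_pos: [448.4, -30.8, 17.0]
tcp_rot: [179.6, 0.2, -8.3]
ft_force: [0.2, -0.4, -1.3]
finger_gap: 30.0
[-97.87153885  37.05112108] 16.961004267669036 29.985678921921366 [179.55882429   0.19255915  -8.30297564]
```

View pics/w13.png

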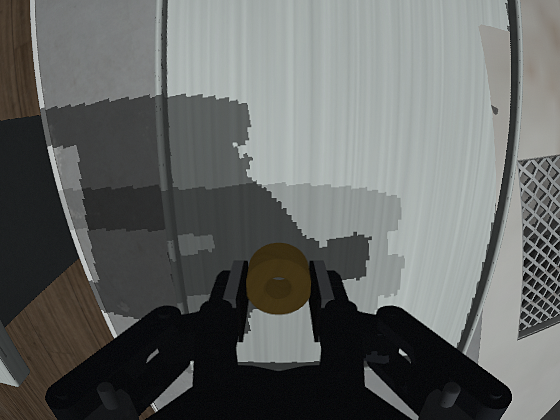

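```bash
python3 -m pendant '[[[-0.05,-0.4,0.05,0],[-0.1,-0.8,0,0],[-0.1,-0.9,0,0],[-0.1,-0.95,0,0],[-0.1,-0.95,0,0],[-0.1,-0.95,0,0],[-0.1,-0.9,0,0],[-0.1,-0.7,0,0],[0,-0.4,0,0],[0,0,0,0]]]'
python3 -c "
from h import *
s=sense();print(tray(s['tool_pos']),s['tool_pos'][2],s['ft_force'])"
```

```text
time: 23.3
tool_pos: [453.5, 118.7, 14.6]
tcp_rot: [179.6, 0.1, -8.5]
ft_force: [0.4, -0.5, -1.3]
finger_gap: 29.8
[50.83974874 53.6099509 ] 14.629750685317411 [ 0.42205668 -0.51931265 -1.33411155]
```

```bash
python3 -m pendant '[[[0.08,0,0,0],[0,0,0,0],[0,0,0,0],[0,0,0,0],[0,0,0,0],[0,0,0,0],[0,0,0,0],[0,0,0,0],[0,0,0,0],[0,0,0,0]]]'
python3 -m pendant '[[[0,0,0,0],[0,0,0,0],[0,0,0,0],[0,0,0,0],[0,0.3,0,0],[0,0.5,0,0],[0,0.5,0,0],[0,0.4,0,0],[0,0,0,0],[0,0,0,0]]]' 0
python3 -m pendant '[[[0,0,0,0],[0,0,0,0],[0,0,0,0],[0,0,0,0],[0,0,0,0],[0,0,0,0],[0,0,0,0],[0,0,0,0],[0,0,0,0],[0,0,0,0]]]' -0.8
python3 - <<'E'
from h import *
s=sense();print(tray(s['tool_pos']),s['tool_pos'][2],s['finger_gap'],s['tcp_rot'])
i=snapshot('wrist')[:,:,::-1];cv2.imwrite('pics/w14.png',i)
E
```

```text
time: 24.13
tool_pos: [455.3, 115.4, 14.5]
tcp_rot: [179.6, 0.2, -8.7]
ft_force: [0.6, 0.6, -0.5]
finger_gap: 29.9
time: 24.97
tool_pos: [449.9, 77.6, 15.2]
tcp_rot: [179.5, 0.1, -8.7]
ft_force: [0.0, -0.7, -0.6]
finger_gap: 42.7
time: 25.8
tool_pos: [450.1, 78.3, 15.3]
tcp_rot: [179.6, 0.1, -8.7]
ft_force: [-0.0, -0.6, 0.1]
finger_gap: 8.3
[10.32256472 51.08564232] 15.340876526811122 8.345714976315838 [ 1.79578077e+02  9.05002010e-02 -8.66473457e+00]
```

View pics/w14.png

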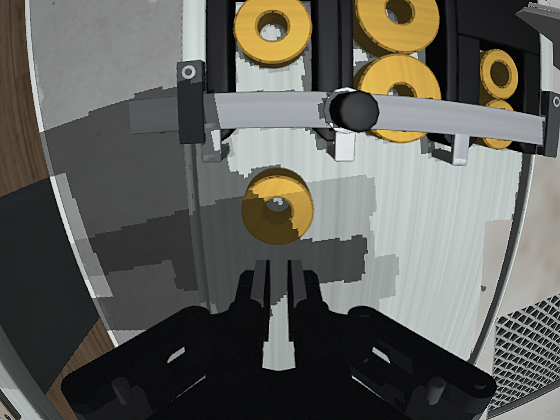

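```bash
python3 - <<'E'
from h import *
s=sense()
for p in [(278,208),(272,26)]:print(tray(wback(p,28,s['tool_pos'],s['tcp_rot'])))
E
python3 -m pendant '[[[-0.05,-0.2,0,-0.09],[0,-0.3,0,0],[0,-0.4,0,0],[0,-0.4,0,0],[0,-0.4,0,0],[0,-0.35,0,0],[0,-0.3,0,0],[0,-0.15,0,0],[0,0,0,0],[0,0,0,0]]]'
python3 - <<'E'
from h import *
s=sense();print(tray(s['tool_pos']),s['tool_pos'][2],s['finger_gap'],s['ft_force'])
i=snapshot('wrist')[:,:,::-1];cv2.imwrite('pics/w15.png',i)
E
```

```text
[48.93844903 50.3871227 ]
[123.64347337  52.23000554]
time: 26.68
tool_pos: [457.2, 134.1, 15.1]
tcp_rot: [179.5, 0.1, -8.1]
ft_force: [-0.7, -1.3, 0.8]
finger_gap: 8.5
[66.6068624 52.1716986] 15.125227369223559 8.537673118870293 [-0.71565564 -1.27247265  0.75848752]
```

View pics/w15.png

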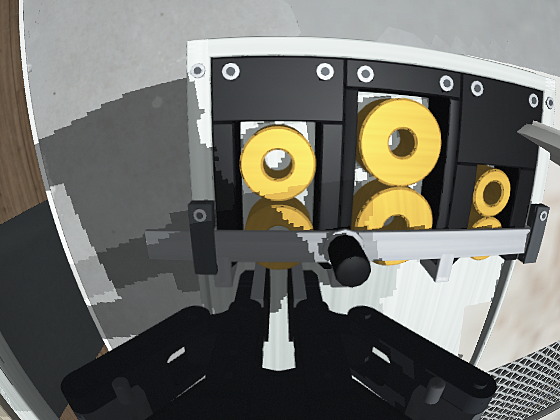

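```bash
python3 -m pendant '[[[0,-0.05,0,0],[0,-0.03,0,0],[0,0,0,0],[0,0,0,0],[0,0,0,0],[0,0,0,0],[0,0,0,0],[0,0,0,0],[0,0,0,0],[0,0,0,0]]]'
python3 - <<'E'
from h import *
s=sense();print(tray(s['tool_pos']),s['tool_pos'][2],s['finger_gap'],s['ft_force'])
E
python3 -m pendant '[[[0,0.5,0,0],[0,0.9,0,0],[0,0.6,-0.9,0],[0,0,-1,0],[0,0,-1,0],[0,0,-1,0],[0,0,-0.5,0],[0,0,0,0],[0,0,0,0],[0,0,0,0]]]'
python3 - <<'E'
from h import *
s=sense();print(tray(s['tool_pos']),s['tool_pos'][2],s['finger_gap'],s['tcp_rot'])
i=snapshot('wrist')[:,:,::-1];cv2.imwrite('pics/w16.png',i)
cv2.imwrite('pics/w16a.png',cv2.resize(i[40:190,180:440],None,fx=3,fy=3,interpolation=cv2.INTER_CUBIC))
E
```

```text
time: 27.57
tool_pos: [457.1, 135.0, 14.8]
tcp_rot: [179.6, 0.1, -8.2]
ft_force: [0.4, 0.6, -0.8]
finger_gap: 8.5
[67.39886357 52.38005355] 14.848324491164542 8.526646015447357 [ 0.44747918  0.61545    -0.77019506]
time: 28.4
tool_pos: [448.3, 89.4, 103.8]
tcp_rot: [179.4, 0.3, -8.2]
ft_force: [-0.1, 1.3, 0.1]
finger_gap: 8.2
[21.02682999 54.52922278] 103.8364688116143 8.204536164388719 [179.43914782   0.34173832  -8.21044977]
```

View pics/w16.png

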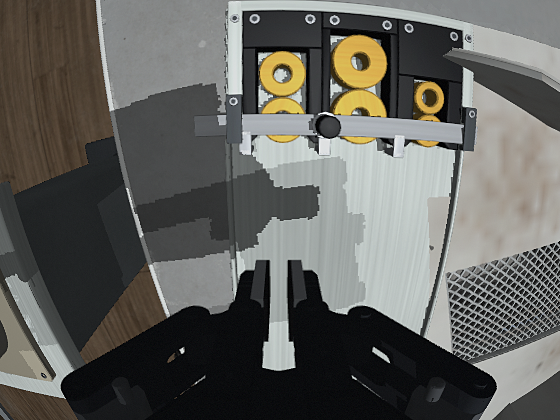

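View pics/w16a.png

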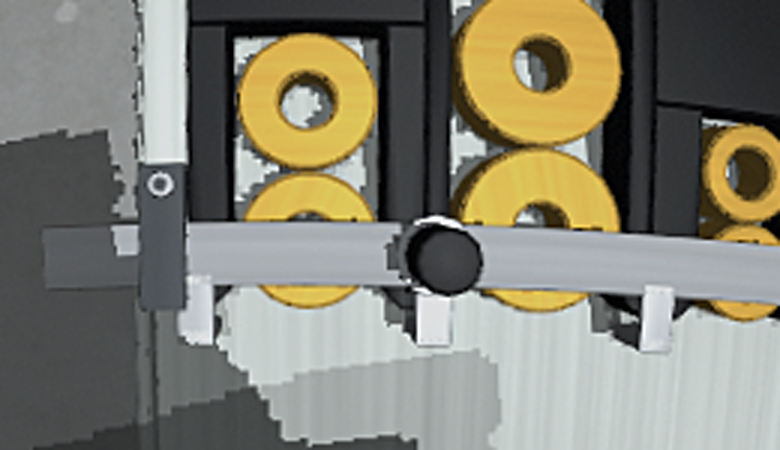

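Run:
```python
from h import *
s=sense()
for p in [(310,307),(540,311),(745,320)]:print(tray(wback(((p[0]+.5)/3-.5+180,(p[1]+.5)/3-.5+40),28,s['tool_pos'],s['tcp_rot'])))
print('tM',tray(wback(((307+.5)/3-.5+180,(98+.5)/3-.5+40),28,s['tool_pos'],s['tcp_rot'])))
k=wback(((446+.5)/3-.5+180,(259+.5)/3-.5+40),55.5,s['tool_pos'],s['tcp_rot']);print('knob',k,tray(k))
```

```text
[77.46202118 51.76491416]
[77.66613029 -0.52497966]
[ 78.18150397 -52.39127385]
tM [124.26769351  52.56156399]
knob [486.92903493 153.85321353  55.5       ] [90.40611722 25.58968041]
```

```bash
python3 -m pendant '[[[0.2,-0.4,0,0],[0.25,-0.6,0,0],[0.25,-0.7,0,0],[0.25,-0.7,0,0],[0.25,-0.6,0,0],[0.2,-0.3,0,0],[0,-0.1,0,0],[0,0,0,0],[0,0,0,0],[0,0,0,0]]]' -0.2
python3 - <<'E'
from h import *
s=sense();print(tray(s['tool_pos']),s['tool_pos'][2],s['finger_gap'],s['tcp_rot'])
i=snapshot('wrist')[:,:,::-1];cv2.imwrite('pics/w17.png',i)
E
```

```text
time: 29.28
tool_pos: [481.9, 157.2, 91.5]
tcp_rot: [179.1, 1.3, -8.2]
ft_force: [-0.7, 0.2, -0.2]
finger_gap: 33.9
[92.99110341 31.05157675] 91.52524903048729 33.918206649702626 [179.14705957   1.26376944  -8.17426252]
```

View pics/w17.png

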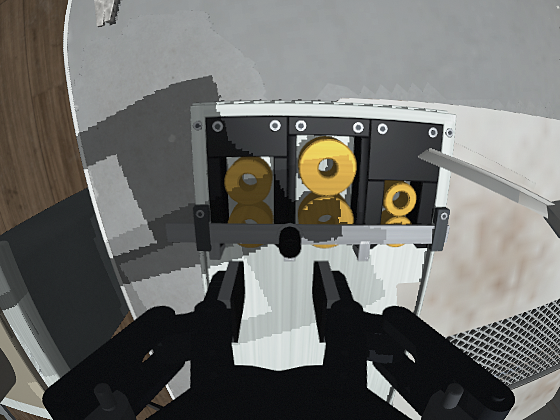

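```bash
python3 - <<'E'
from h import *
s=sense();print(tray(s['tool_pos']),s['tool_pos'][2])
for p in [(290,240),(290,247)]:print(tray(wback(p,55.5,s['tool_pos'],s['tcp_rot'])))
E
python3 -m pendant '[[[0.15,0.05,0.1,0],[0.12,0.05,0.3,0],[0,0,0.4,0],[0,0,0.3,0],[0,0,0.1,0],[0,0,0,0],[0,0,0,0],[0,0,0,0],[0,0,0,0],[0,0,0,0]]]'
python3 - <<'E'
from h import *
s=sense();print(tray(s['tool_pos']),s['tool_pos'][2],s['finger_gap'],s['tcp_rot'])
i=snapshot('wrist')[:,:,::-1];cv2.imwrite('pics/w18.png',i)
E
```

```text
[92.8064228  31.08423945] 91.5200462250518
[95.45838382 24.341436  ]
[90.83391998 24.26886126]
time: 30.17
tool_pos: [486.1, 151.8, 64.5]
tcp_rot: [179.1, 1.3, -8.3]
ft_force: [-0.3, 0.0, 0.9]
finger_gap: 34.1
[88.27988733 26.11232328] 64.54487881378896 34.13411256196066 [179.11546045   1.28876187  -8.32665477]
```

View pics/w18.png

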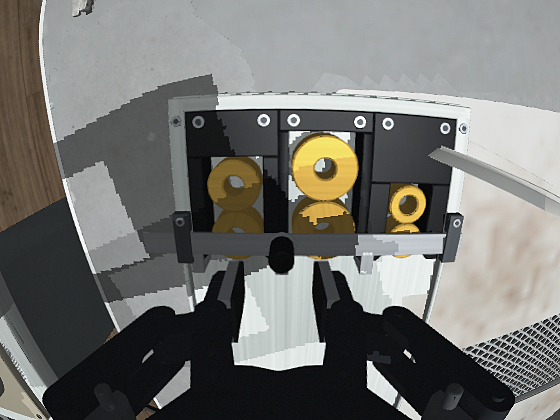

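```bash
python3 -m pendant '[[[0.05,-0.1,0.2,0],[0,0,0.3,0],[0,0,0.3,0],[0,0,0.2,0],[0,0,0,0],[0,0,0,0],[0,0,0,0],[0,0,0,0],[0,0,0,0],[0,0,0,0]]]'
python3 - <<'E'
from h import *
s=sense();print(tray(s['tool_pos']),s['tool_pos'][2],s['finger_gap'],s['tcp_rot'])
i=snapshot('wrist')[:,:,::-1];cv2.imwrite('pics/w19.png',i[180:400,120:440])
E
```

```text
time: 31.05
tool_pos: [487.1, 153.8, 42.5]
tcp_rot: [179.1, 1.3, -8.3]
ft_force: [-0.1, 0.3, 1.4]
finger_gap: 33.8
[90.38090033 25.4122281 ] 42.45607619509341 33.78485540429521 [179.12498681   1.26918166  -8.30819201]
```

View pics/w19.png

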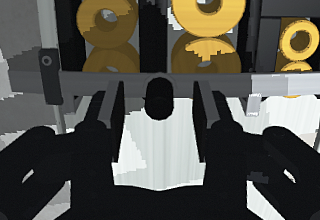

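```bash
python3 -m pendant '[[[0.2,0,0,0],[0.25,0,0,0],[0.25,0,0,0],[0.25,0,0,0],[0.25,0,0,0],[0.2,0,0,0],[0.1,0,0,0],[0,0,0,0],[0,0,0,0],[0,0,0,0]]]'
python3 - <<'E'
from h import *
s=sense();print(tray(s['tool_pos']),s['tool_pos'][2],s['finger_gap'],s['ft_force'])
i=snapshot('wrist')[:,:,::-1];cv2.imwrite('pics/w20.png',i)
E
```

```text
time: 31.93
tool_pos: [520.1, 149.1, 42.1]
tcp_rot: [179.1, 1.3, -8.3]
ft_force: [-1.7, 0.1, 0.9]
finger_gap: 34.0
[90.53356166 -7.89763812] 42.135468772585256 34.04510549941907 [-1.66284282  0.13826206  0.92915528]
```

View pics/w20.png

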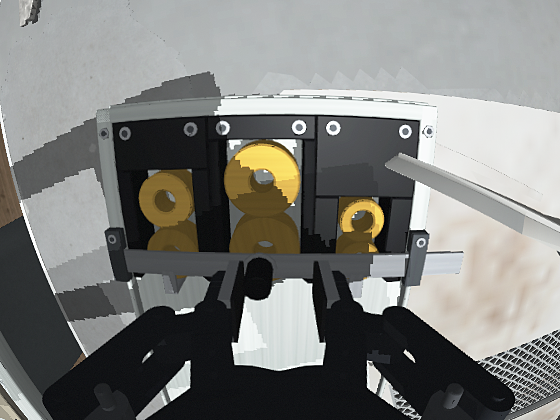

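```bash
python3 -m pendant '[[[0.06,0,0,0],[0.05,0,0,0],[0,0,0,0],[0,0,0,0],[0,0,0,0],[0,0,0,0],[0,0,0,0],[0,0,0,0],[0,0,0,0],[0,0,0,0]]]'
python3 -c "
from h import *
s=sense();print(tray(s['tool_pos']),s['ft_force'])"
python3 -m pendant '[[[0.05,0,0,0],[0.05,0,0,0],[0,0,0,0],[0,0,0,0],[0,0,0,0],[0,0,0,0],[0,0,0,0],[0,0,0,0],[0,0,0,0],[0,0,0,0]]]'
python3 -c "
from h import *
s=sense();print(tray(s['tool_pos']),s['ft_force'],s['joint_efforts'])"
```

```text
time: 32.82
tool_pos: [521.5, 148.9, 42.0]
tcp_rot: [179.1, 1.4, -8.3]
ft_force: [-2.1, 0.6, 2.0]
finger_gap: 34.0
[90.53163297 -9.31947043] [-2.10916167  0.56589468  1.96873007]
time: 33.65
tool_pos: [521.5, 149.0, 41.7]
tcp_rot: [179.1, 1.7, -8.3]
ft_force: [-1.7, 0.2, 2.0]
finger_gap: 33.8
[90.57714975 -9.28009453] [-1.7454331   0.23085559  1.98469676] [-6.00184724e-01 -5.31352043e+01 -4.45484483e+01 -3.34293153e-01
 -6.99842367e-01  1.55292306e-03]
```

```bash
python3 -m pendant '[[[0,0,0,0],[0,0,0,0],[0.05,0,0,0],[0.08,0,0,0],[0.1,0,0,0],[0.1,0,0,0],[0.12,0,0,0],[0.12,0,0,0],[0.12,0,0,0],[0.12,0,0,0]]]'
python3 - <<'E'
from h import *
s=sense();print(tray(s['tool_pos']),s['tool_pos'][2],s['finger_gap'],s['ft_force'])
i=snapshot('wrist')[:,:,::-1];cv2.imwrite('pics/w21.png',i)
E
```

```text
time: 34.48
tool_pos: [521.7, 149.0, 40.8]
tcp_rot: [178.9, 3.7, -8.2]
ft_force: [-14.9, 1.1, 14.3]
finger_gap: 34.1
[90.61117919 -9.48570815] 40.78993331008018 34.08506790485394 [-14.94641143   1.12541578  14.30739048]
```

View pics/w21.png

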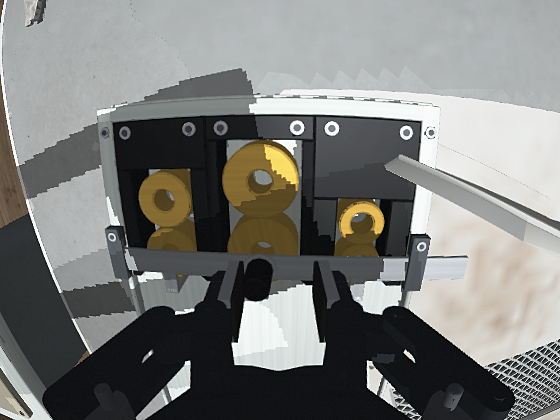

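```bash
python3 -m pendant '[[[-0.2,0,0,0],[-0.25,0,-0.1,0],[0,0,-0.5,0],[0,0,-0.8,0],[0,0,-1,0],[0,0.5,-1,0],[0,1,-1,0],[0,1,-1,0],[0,0.8,0,0],[0,0,0,0]]]'
python3 - <<'E'
from h import *
s=sense();print(tray(s['tool_pos']),s['tool_pos'][2],s['tcp_rot'])
i=snapshot('wrist')[:,:,::-1];cv2.imwrite('pics/w22.png',i)
cv2.imwrite('pics/w22a.png',cv2.resize(i[60:220,180:440],None,fx=3,fy=3,interpolation=cv2.INTER_CUBIC))
E
```

```text
time: 35.37
tool_pos: [513.1, 83.7, 160.9]
tcp_rot: [178.8, 3.1, -8.0]
ft_force: [-0.8, -0.2, -0.6]
finger_gap: 34.5
[ 24.78977097 -10.40650092] 160.9415195996822 [178.82451292   3.14971592  -8.04493563]
```

View pics/w22.png

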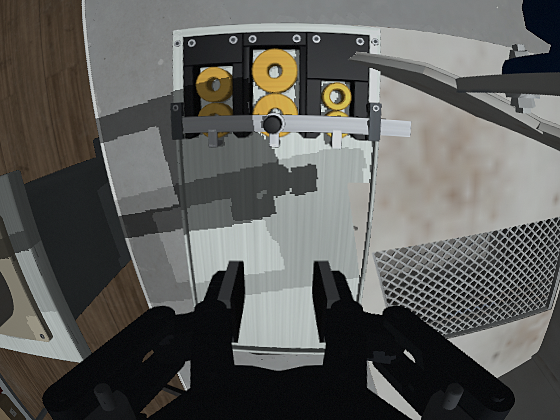

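View pics/w22a.png

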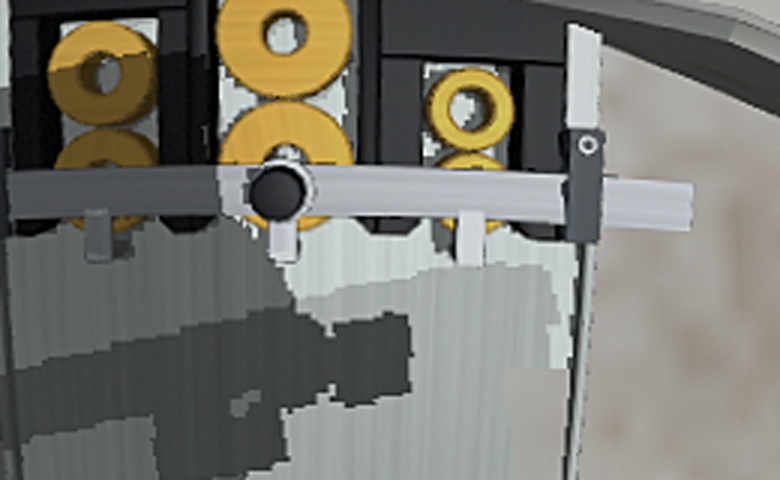

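Run:
```python
from h import *
s=sense();T=lambda u,v,z:tray(wback(((u+.5)/3-.5+180,(v+.5)/3-.5+60),z,s['tool_pos'],s['tcp_rot'])).round(1)
print('knob',T(277,193,55.5),'rears',T(108,232,28),T(287,232,28),T(470,237,28),'teeth',T(98,235,33),T(284,237,33),T(471,240,33))
cv2.imwrite('pics/top2.png',snapshot('top')[:,:,::-1])
```

```text
knob [91.9 -0.9] rears [79.3 49.8] [79.  -1.8] [ 78.8 -53.4] teeth [79.  51.5] [78.1 -1.3] [ 78.5 -53.1]
```

View pics/top2.png

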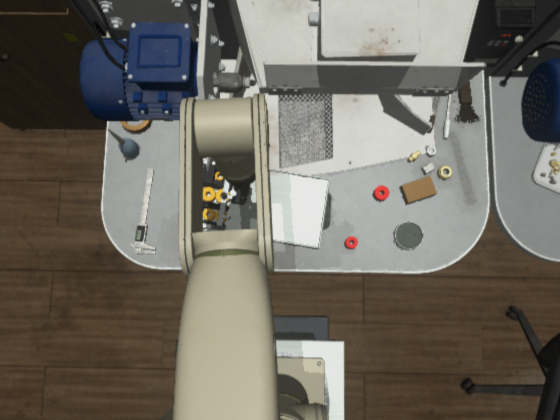

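The keeper is shut: the knob has moved from y≈25 to y≈-1, and a tooth stands on each row centre. The caliper at (145,210), tin at (408,236), abrasive block at (419,190) and both red rings look unmoved. I'm handing in.

```bash
python3 -c "
from bench import *
print(hand_in())"
```

```text
the job is handed in; nothing more can be done
None
```

The job is done and handed in at about 35 s. I slid each loose bush across the tray into the row with its twin: first the small, then the large, then the medium. I pushed each one home with the fingers partly shut, then pushed the keeper by its knob until it met its stop at about 15 N.

**Bushes:** with the keeper still open, the outer edges of all three measured about 77–78 mm along the tray. The row mouths are at 75 mm, so nothing stands out. The true maximum is 77 mm, so the camera reads about 1 mm high. The last view read about 2 mm high.

**Keeper:** the knob moved about 26 mm and a tooth now stands before each mouth. The gripper was clear and the wrist force near zero. In the last top view the caliper, tin, abrasive block and red rings looked unmoved.

**Not measured:** while gripping the small bush, the tool rose about 10 mm before I lowered it again. I did not see how far the bush itself came up; it looked flat on the floor afterwards. No other check failed or disagreed.

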